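Close up and start the spore-test incubator

ROBOT

A 6-joint arm with a two-finger parallel gripper is mounted at the origin on a cart in front of the work surface, level with it; the furniture and walls round the work are solid. World frame = base frame: x ahead of the robot, y to its left, z up, the work surface at z = 0. Lengths are in m, angles in rad, forces in N, time in s.
With the tool pointing down it reaches from about 0.425 to 0.95 m from the base axis. Payload 3.5 kg.
Tool frame: the origin (TCP) lies on the centre line of the jaws, within the pads' length; the fingertips stand 8 mm ahead of it and the grasp point (between the pads) lies 11 mm behind it; z points along the fingers, y is the line along which they close (so a half turn about z gives the same grasp; the last joint's range is limited). The gripper opens to 85 mm and grips with 20 to 120 N. Pads are 22 mm wide; open, the fingers measure 114 mm over their backs; the gripper's body (76 mm by 85 mm) begins 54 mm behind the grasp point. The pads swing forward as they close: fully open they stand 13 mm farther back than shut.
Start: joints at [-1.401, 0.286, 1.577, -0, 1.279, -0.15], TCP at [0.212, -0.641, 0.239] pointing down, gripper open.
Joint ranges: [-2.77, 2.77], [-0.9, 2.22], [0.21, 2.48], [-1.53, 4.67], [0.24, 2.81], [-2.84, 2.84]. Speed limits (rad/s): [2.79, 2.79, 3.14, 3.14, 3.14, 3.14].

INTERFACE

Orientations are given as a unit quaternion [x, y, z, w].
In Python, from plant import ctrl gives the robot as it stands. The module is installed in compiled form; this text tells all that it offers.
- The arm moves only by the tool send_rows, never from a script. Its argument "steps" is a list of rows, each a list of 5 numbers: the shift along the tool's x, y, z in m, then the turn about the tool's z in degrees, then the opening, from -1 (shut) to 1 (fully open). A call has 1 to 12 rows; each row is the pose to reach, as a shift and turn from the pose commanded when the call began, along the tool's axes at that moment; what a row does not reach only later rows make up. A row lasts 1/10 s, in which the tool goes at most 50 mm and 8.59 degrees, less where a joint would pass 70% of its speed; a pose out of reach is approached as far as the arm can. A call with a gripper value outside its range is refused whole. The fingers move at their own pace and stop on an object; "squeeze" is the grip in N (left out, the last holds). Time passes only in rows, so rows that repeat a pose let the fingers close. It gives the time, the measured TCP pose, the force, the opening and the grip force at its end, in the units of the state.
- ctrl.get_state(): the state, without advancing time (a new reading comes with each control period).
- ctrl.read_camera(name): name is "scene" or "top"; returns the picture (480x640x3 uint8, red, green, blue); there is no depth.
- ctrl.calibration(name): a dict with "intrinsics" (3x3 intrinsics, pixels), "k1" (the pictures are not rectified: a ray, as slopes to the right and down, at radius r is drawn at 1 + k1 r^2 times it, then the intrinsics apply), "extrinsics" (4x4, takes a point from world to camera coordinates). Camera axes: x right, y up, looking along -z (the intrinsics and any distortion apply to the point x, -y, -z); pixel columns grow to the right and rows downward; lengths in m; the calibration is good to about 2 mm. A picture is of the moment at which its call begins. calibration takes no time and is no camera call.
- ctrl.sign_off(): hands the job in; it is judged then, once.
The state is a dict: "time": time; "qpos": joint angles; "dq": joint speeds; "joint_efforts": joint torques, N m; "eef_pos": TCP position; "tcp_rot": TCP orientation; "contact_force": force on the tool from outside, world axes, zero at the start; "wrist_torque": the same for the moment, N m; "opening": opening from 0.0 (shut) to 1.0 (fully open); "finger_force": force on a finger pad.
Only numpy, scipy, OpenCV 4.12 (cv2) and the standard library are available. Lean on these libraries where they do the work, as an engineer would, in place of code of your own. Each camera call takes 0.05 s, during which the arm holds its last target. There are 200 camera calls.

TASK

Get the spore-test incubator running: one of its three vials was left standing higher than the others, so, with the lid still up, push that vial down into its well with the fingertips until it sits as low as its neighbours. Then push the sprung lid down until the catch holds it fully shut, and only after that press the round start button on the front deck and let it come back up. Work by pushing only: do not lift or pull out any vial, and leave the marker, the dropper bottle and the brown card box beside the incubator where they are.

Things in the scene. Friction and masses are not known exactly. Their poses are not given: they have to be found in the camera images.
- incubator: White bench incubator, fixed. Origin on the worktop; x front to back, y to its left, z up. Spans x -0.110 to 0.090, y +-0.085; flat deck 75 mm up. Four wells in a row at x -0.010, y +-0.017 and +-0.051: three hold a vial, one is empty. Front deck (x under -0.060): start button at y -0.050, dark display at y 0.048, steel spring catch at y 0 that snaps over a tongue on the lid's front wall.
- vial_0: The proud vial: upright and loose in any one of the wells, on a stiff cup; 46 mm long, body 12 mm, cap 13.6 mm across (top 12 mm). Origin: centre of its bottom end. Bottom starts 54 mm above the worktop (cap top 100 mm); home is 11 mm lower: bottom 43 mm, cap top 89 mm, 14 mm above the deck. Takes about 4 N to push, does not spring back, meets a hard stop at home.
- vial_1: An equal vial in another well, already home (cap top 89 mm above the worktop). Origin at the centre of its bottom end.
- vial_2: An equal vial in another well, already home (cap top 89 mm above the worktop). Origin at the centre of its bottom end.
- lid (a joint): Lid angle, rad: 0 shut, 1.5 to 1.7 at the start (upright or leaning a little back). Hinged along the incubator's y at the rear; 130 mm from hinge to front edge, 142 mm wide, a shallow shell. A spring lifts it unless the catch holds it. Pushing takes 1 to 2 N at the front edge, roughly 5 N for the last few mm where the catch snaps; held by the catch it rests at about 0.01 rad.
- lid_edge (a point): Middle of the lid's front (free) edge, on its outer face. With the lid shut this face is the top, level, 98 mm above the worktop; with the lid up it faces the back of the incubator. A thumb lip, 6 mm long and 56 mm wide, stands out beyond the edge here.
- lid_hinge (a point): Middle of the lid's hinge axis, 83 mm above the worktop, at x = +0.075 of the incubator; the axis runs along the incubator's y. The lid's outer face lies 15 mm from the axis.
- start (a joint): Start button travel in m: 0 = up, 0.006 = fully down (about 5 N), springs back up. It counts as pressed from 0.004.
- start_top (a point): Centre of the top of the round start button, 22 mm across, 85 mm above the worktop when up (10 mm above the deck); moves with the button, which goes straight down.
- marker: Marker pen, 17x135x16 mm, lying on the worktop to the left of the incubator. Bystander.
- dropper: Brown dropper bottle, 33 mm across, 102 mm tall, standing to the left of the incubator. Bystander.
- kraft_tag: Flat brown card box, 50x95x10 mm, lying on the worktop to the left of the incubator. Bystander.

How it is judged:
By the outcome, as a careful person would: the job done as asked, in the order asked, and still so for the second after the job is handed in, with the robot touching nothing.
It also fails if it takes over 48 s, if anything falls off the work surface, if the arm or the gripper's body presses on something with over 40 N, if the wrist force passes 120 N, or if a joint passes its speed limit or range.

## Working session

There is one attempt and no reset: what is moved stays moved. The work goes in short steps, Python scripts to look and compute and a tool call to move; the robot and the scene stay as the last step left them, time stands still between calls to the robot, and variables do not carry over. Pictures are saved under pics/ and viewed, at most 10 in all, crops included, and the job is handed in when it is done.

Besides the shell and the picture viewer there is one more tool, called by a JSON object that holds its "api" and its "payload". send_rows: Moves the arm, as the interface text tells. Its arguments: {"type":"object","properties":{"steps":{"type":"array","items":{"type":"array","items":{"type":"number"}}},"squeeze":{"type":"number"}},"required":["steps"]}

```bash
mkdir -p pics
cat > h.py <<'E'
import numpy as np, cv2
from plant import ctrl
def proj(name,P):
    c=ctrl.calibration(name);E=np.array(c['extrinsics']);K=np.array(c['intrinsics'])
    p=(E[:3,:3]@np.atleast_2d(P).T).T+E[:3,3]; s=np.c_[p[:,0]/-p[:,2],-p[:,1]/-p[:,2]]
    s=s*(1+c['k1']*(s**2).sum(1,keepdims=True)); return s@K[:2,:2].T+K[:2,2]
def ray(name,u,v):
    c=ctrl.calibration(name);E=np.array(c['extrinsics']);K=np.array(c['intrinsics'])
    d=np.linalg.solve(K,[u,v,1])[:2]; s=d.copy()
    for _ in range(20): s=d/(1+c['k1']*(s@s))
    R=E[:3,:3]; return -R.T@E[:3,3], R.T@np.array([s[0],-s[1],-1])
def onz(name,u,v,z):
    o,d=ray(name,u,v); return o+d*(z-o[2])/d[2]
def snap(name,f):
    im=ctrl.read_camera(name); cv2.imwrite('pics/'+f,cv2.cvtColor(im,cv2.COLOR_RGB2BGR)); return im
E
python3 - <<'E'
from h import *
for n in('scene','top'):
    snap(n,n+'0.png'); c=ctrl.calibration(n); print(c['k1'],np.round(ray(n,320,240),3))
s=ctrl.get_state();print(s['time'],s['eef_pos'],s['tcp_rot'])
E
```

```text
-0.10355284971730187 [[ 0.01   0.027  0.743]
 [ 0.483  0.401 -0.779]]
-0.10656726633730254 [[ 0.358  0.361  0.932]
 [ 0.098 -0.018 -0.995]]
0.1 [ 0.21212086 -0.64019084  0.23804825] [ 9.87244852e-01  1.59205502e-01  1.87346084e-06 -1.09998882e-03]
```

View pics/scene0.png

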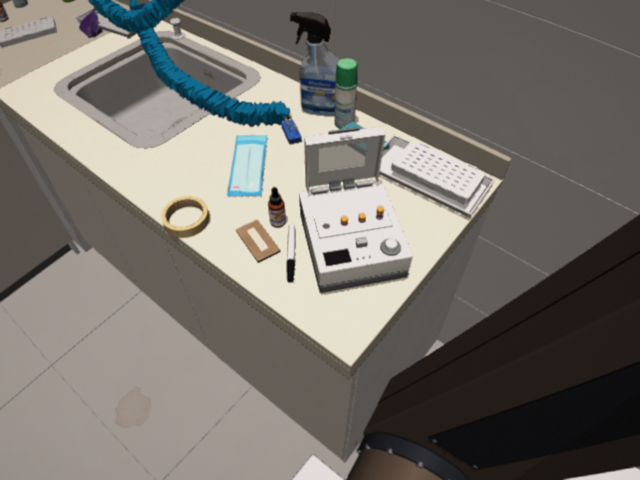

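View pics/top0.png

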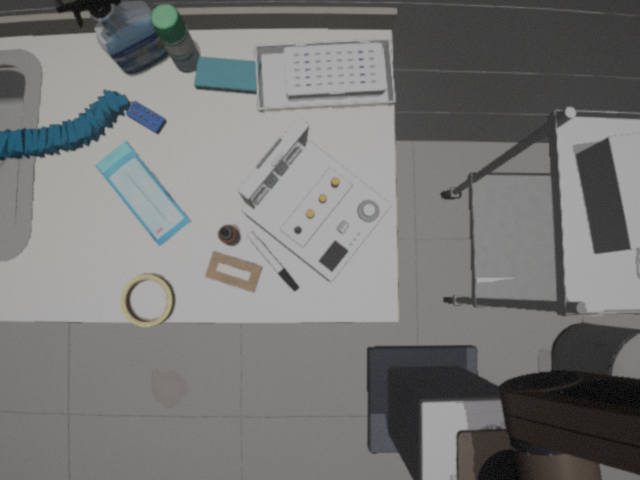

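The incubator stands at about (330,205) in the top view. The empty well is at (298,230), the vials at (310,213), (323,198) and (335,182), and the button at (368,210). The lid is up at the rear. Next I triangulate the caps.

Run:
```python
from h import *
C={}
for n,(x0,y0,x1,y1) in dict(scene=(310,195,400,235),top=(285,165,350,240)).items():
    im=cv2.imread(f'pics/{n}0.png'); hsv=cv2.cvtColor(im,cv2.COLOR_BGR2HSV)
    m=cv2.inRange(hsv,(8,120,110),(30,255,255)); k=np.zeros_like(m);k[y0:y1,x0:x1]=m[y0:y1,x0:x1]
    N,_,st,ce=cv2.connectedComponentsWithStats(k)
    r=[(*ce[i],st[i,4]) for i in range(1,N) if st[i,4]>8]; r.sort(); C[n]=r; print(n,np.round(r,1).tolist())
    cr=im[120:300,280:420] if n=='scene' else im[115:285,230:400]
    cv2.imwrite(f'pics/{n}0c.png',cv2.resize(cr,None,fx=3.5,fy=3.3 if n=='scene' else 3.5,interpolation=cv2.INTER_CUBIC))
for a,b in zip(C['scene'],C['top']):
    o1,d1=ray('scene',*a[:2]);o2,d2=ray('top',*b[:2])
    t=np.linalg.lstsq(np.c_[d1,-d2],o2-o1,rcond=None)[0];p=o1+d1*t[0];q=o2+d2*t[1]
    print(np.round((p+q)/2,4),np.linalg.norm(p-q).round(4))
print('btn',onz('scene',391,245,.085),onz('top',368.5,209.5,.085));print('well',onz('scene',326,226,.075),onz('top',298,230,.075))
```

```text
scene [[344.0, 218.7, 31.0], [361.7, 216.0, 28.0], [379.8, 209.1, 29.0]]
top []
btn [0.48841306 0.26120574 0.085     ] [0.49274559 0.26373847 0.085     ]
well [0.4569428  0.38279971 0.075     ] [0.45923325 0.38358046 0.075     ]
```

View pics/scene0c.png

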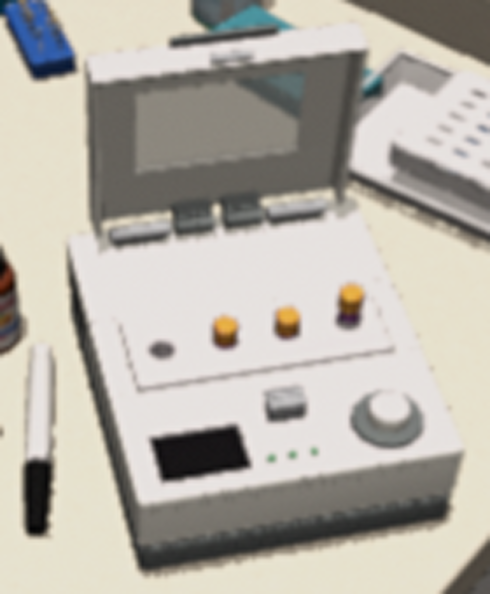

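View pics/top0c.png

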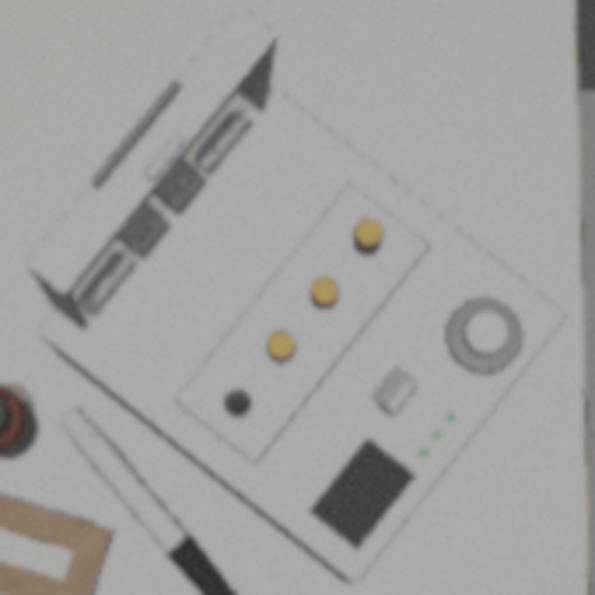

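```bash
cat >> h.py <<'E'
def W(p,T):
    x,y,a=T;p=np.atleast_2d(p).astype(float);c,s=np.cos(a),np.sin(a)
    return np.c_[x+c*p[:,0]-s*p[:,1],y+s*p[:,0]+c*p[:,1],p[:,2]]
E
python3 - <<'E'
from h import *
from scipy.optimize import least_squares
L=np.array([[-.01,-.051,.099],[-.01,-.017,.088],[-.01,.017,.088],[-.01,.051,.075],[-.085,-.05,.085]])
top=np.array([[335.4,181.6],[322.6,198.1],[310.3,213.6],[297.7,230.1],[369.4,210.4]])
sc=np.array([[379.9,207.5],[361.7,215],[344.2,217.7],[326.3,225.8],[391.5,243.8]])
# button x from its two measurements is unknown: free
def res(v,s=None):
    P=L.copy();P[4,0]=v[3];w=W(P,v[:3]);return np.r_[(proj('top',w)-top).ravel(),(proj('scene',w)-sc).ravel()]
r=least_squares(res,[.53,.36,-.7,-.085]);T=r.x;print(T,np.round(r.fun,1))
T3=T[:3];np.save('T.npy',T)
print(W([[-.01,-.051,.1],[T[3],-.05,.085],[-.055,0,.098],[.075,0,.083],[0,0,0]],T3).round(4))
# deck corners check and lid front edge at various angles
print('corners',proj('top',W([[-.11,-.085,.075],[-.11,.085,.075],[.09,.085,.075]],T3)).round(1).tolist())
for th in (1.5,1.6,1.7):
    c,s=np.cos(th),np.sin(th); p=[.075-.13*c+.015*s,0,.083+.13*s+.015*c]
    print(th,np.round(p,3),proj('scene',W([p],T3)).round(1),proj('top',W([p],T3)).round(1))
E
```

```text
[ 0.50452881  0.35999931  0.90322714 -0.08510723] [-0.2 -0.3  0.   0.1 -0.1  0.3  0.2  0.5  0.   0.1  0.4  0.2  0.4 -0.3
  0.  -0.1 -0.2 -0.5 -0.1 -0. ]
[[0.5384 0.3206 0.1   ]
 [0.4911 0.2622 0.085 ]
 [0.4705 0.3168 0.098 ]
 [0.551  0.4189 0.083 ]
 [0.5045 0.36   0.    ]]
corners [[392.4, 204.4], [332.0, 282.5], [239.7, 210.3]]
1.5 [0.081 0.    0.214] [[343.4 130.9]] [[268.1 153.8]]
1.6 [0.094 0.    0.213] [[341.6 126.9]] [[261.2 148.6]]
1.7 [0.107 0.    0.21 ] [[339.8 123.7]] [[254.5 143.9]]
```

The proud vial is the rightmost one, at y -0.051: its body shows below the cap. The pose fit holds to half a pixel (yaw 0.903), and the lid is at about 1.5 rad. Now I work out the approach.

```bash
cat >> h.py <<'E'
def shift(*pts):
    from scipy.spatial.transform import Rotation as R
    s=ctrl.get_state();r=R.from_quat(s['tcp_rot']);x=r.as_matrix()[:,0]
    print('t',round(s['time'],2),'pos',s['eef_pos'].round(4) if hasattr(s['eef_pos'],'round') else s['eef_pos'],'yaw',np.arctan2(x[1],x[0]).round(4),'F',np.round(s['contact_force'],1),'op',s['opening'],'z',r.as_matrix()[:,2].round(3))
    for p in pts: print(np.round(p,4),'->',r.inv().apply(np.array(p)-s['eef_pos']).round(4))
    print('turn deg to .903:',-np.degrees(.9032-np.arctan2(x[1],x[0])).round(2))
E
python3 -c "
from h import *
shift([.5,-.15,.33],[.5384,.3206,.2])"
```

```text
t 0.1 pos [ 0.2121 -0.6402  0.238 ] yaw 0.3198 F [-0.2 -0.2  0.7] op 0.9992742419105981 z [-0.     0.002 -1.   ]
[ 0.5  -0.15  0.33] -> [ 0.4274 -0.375  -0.091 ]
[0.5384 0.3206 0.2   ] -> [ 0.6117 -0.8094  0.04  ]
turn deg to .903: -33.43
```

{"api": "send_rows", "payload": {"steps": [[0.05,-0.03,-0.03,0,-1],[0.09,-0.06,-0.06,-4,-1],[0.13,-0.1,-0.09,-8,-1],[0.17,-0.13,-0.09,-12,-1],[0.2,-0.17,-0.09,-16,-1],[0.24,-0.2,-0.09,-20,-1],[0.28,-0.23,-0.09,-24,-1],[0.32,-0.27,-0.09,-28,-1],[0.35,-0.3,-0.09,-32,-1],[0.39,-0.34,-0.09,-33.4,-1],[0.427,-0.375,-0.09,-33.4,-1],[0.427,-0.375,-0.09,-33.4,-1]], "squeeze": 60}}

```text
time: 1.3
eef_pos: [0.5002, -0.1479, 0.329]
tcp_rot: [0.9, 0.437, 0.0, -0.0]
contact_force: [1.1, 0.6, 0.5]
opening: 0.002
finger_force: 0.0
```

```bash
python3 -c "
from h import *
shift([.5384,.3206,.3],[.5384,.3206,.16])"
```

```text
t 1.3 pos [ 0.5002 -0.1479  0.329 ] yaw 0.904 F [1.1 0.6 0.5] op 0.0017705853669063153 z [-0.     0.001 -1.   ]
[0.5384 0.3206 0.3   ] -> [ 0.3918 -0.2597  0.0292]
[0.5384 0.3206 0.16  ] -> [ 0.3917 -0.2596  0.1692]
turn deg to .903: 0.04
```

{"api": "send_rows", "payload": {"steps": [[0.04,-0.026,0,0,-1],[0.08,-0.052,0,0,-1],[0.12,-0.078,0,0,-1],[0.16,-0.104,0,0,-1],[0.2,-0.13,0.01,0,-1],[0.24,-0.156,0.02,0,-1],[0.28,-0.182,0.03,0,-1],[0.32,-0.208,0.06,0,-1],[0.36,-0.234,0.1,0,-1],[0.392,-0.26,0.14,0,-1],[0.392,-0.26,0.169,0,-1],[0.392,-0.26,0.169,0,-1]]}}

```text
time: 2.5
eef_pos: [0.5329, 0.3185, 0.1511]
tcp_rot: [0.899, 0.438, -0.008, -0.001]
contact_force: [-0.6, -0.1, -1.9]
opening: -0.002
finger_force: 0.0
```

Run:
```python
from h import *
T=np.load('T.npy')[:3]
shift([.5384,.3206,.11],[.5384,.3206,.097])
a=snap('scene','s1.png');b=snap('top','t1.png')
A=cv2.resize(a[140:280,290:430],(400,400),interpolation=2);B=cv2.resize(b[100:290,230:420],(400,400),interpolation=2)
cv2.imwrite('pics/c1.png',cv2.cvtColor(np.hstack([A,B]),cv2.COLOR_RGB2BGR))
```

```text
t 2.5 pos [0.5329 0.3185 0.1511] yaw 0.906 F [-0.6 -0.1 -1.9] op -0.0017924450694413415 z [-0.015 -0.006 -1.   ]
[0.5384 0.3206 0.11  ] -> [0.0056 0.0034 0.041 ]
[0.5384 0.3206 0.097 ] -> [0.0058 0.0035 0.054 ]
turn deg to .903: 0.16
```

View pics/c1.png

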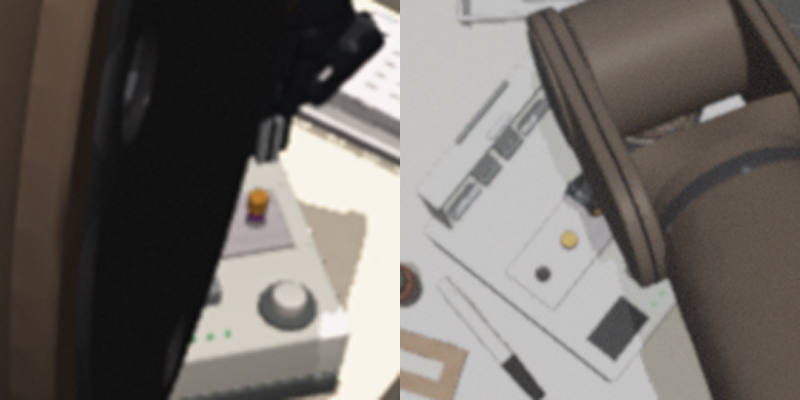

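Scene view: the fingertips are at about (384,196), just above the proud cap at (381,210). The arm hides it in the top view.

Run:
```python
from h import *
shift([.5384,.3206,.11],[.5384,.3206,.097])
p=np.array(ctrl.get_state()['eef_pos']);print(proj('scene',p-[0,0,.008]),proj('scene',[.5384,.3206,.1]))
```

```text
t 2.6 pos [0.5375 0.318  0.1589] yaw 0.9037 F [ 0.2  0.  -0.3] op -0.006274311499789578 z [-0.003 -0.002 -1.   ]
[0.5384 0.3206 0.11  ] -> [ 0.0028 -0.0008  0.0489]
[0.5384 0.3206 0.097 ] -> [ 0.0029 -0.0008  0.0619]
turn deg to .903: 0.03
[[383.95890147 188.54790152]] [[380.32291487 207.31210942]]
```

{"api": "send_rows", "payload": {"steps": [[0,0,0.025,0,-1],[0,0,0.045,0,-1],[0,0,0.05,0,-1],[0,0,0.053,0,-1],[0,0,0.056,0,-1],[0,0,0.058,0,-1],[0,0,0.06,0,-1],[0,0,0.061,0,-1],[0,0,0.061,0,-1]]}}

```text
time: 3.5
eef_pos: [0.539, 0.3185, 0.1]
tcp_rot: [0.9, 0.436, 0.001, 0.0]
contact_force: [0.8, -1.0, 3.7]
opening: -0.003
finger_force: 2.0
```

{"api": "send_rows", "payload": {"steps": [[0,0,0.002,0,-1],[0,0,0.003,0,-1],[0,0,0.003,0,-1]]}}

```text
time: 3.8
eef_pos: [0.539, 0.3184, 0.0966]
tcp_rot: [0.9, 0.436, 0.001, 0.0]
contact_force: [1.5, -0.4, 3.9]
opening: -0.001
finger_force: 2.2
```

{"api": "send_rows", "payload": {"steps": [[0,0,0.001,0,-1],[0,0,0.002,0,-1],[0,0,0.002,0,-1]]}}

```text
time: 4.1
eef_pos: [0.5397, 0.3188, 0.0964]
tcp_rot: [0.9, 0.436, 0.002, 0.0]
contact_force: [-0.1, -0.7, 9.3]
opening: 0.003
finger_force: 5.0
```

The vial met its hard stop: tip at about 0.0885, force jumping to 9 N. Next I retreat and plan the lid sweep.

Run:
```python
from h import *
T=np.load('T.npy')[:3]
shift(*W([[-.01,-.051,.31],[.135,0,.31],[.135,0,.198]],T))
r=.115
for th in np.r_[np.arange(1.6,.05,-.1),0]:
    c,s=np.cos(th),np.sin(th)
    # centre of TCP: corner+11mm, TCP 8mm above tip; shift from (.135,0,.198), tool x = inc x, z down
    x=.075-r*c+.015*s+.011; z=.083+r*s+.015*c+.008
    print(round(th,2),np.round([x-.135,0,.198-z],4))
```

```text
t 4.1 pos [0.5397 0.3188 0.0964] yaw 0.9029 F [-0.1 -0.7  9.3] op 0.0026818457899045922 z [ 0.003  0.001 -1.   ]
[0.5384 0.3206 0.31  ] -> [ 0.0012 -0.0018 -0.2136]
[0.5881 0.466  0.31  ] -> [ 0.1462 -0.0528 -0.2133]
[0.5881 0.466  0.198 ] -> [ 0.1459 -0.053  -0.1013]
turn deg to .903: -0.02
1.6 [-0.0306  0.     -0.0075]
1.5 [-0.0422  0.     -0.0088]
1.4 [-0.0538  0.     -0.0089]
1.3 [-0.0653  0.     -0.0078]
1.2 [-0.0767  0.     -0.0056]
1.1 [-0.0878  0.     -0.0023]
1.0 [-0.0985  0.      0.0021]
0.9 [-0.1087  0.      0.0076]
0.8 [-0.1184  0.      0.0141]
0.7 [-0.1273  0.      0.0214]
0.6 [-0.1354  0.      0.0297]
0.5 [-0.1427  0.      0.0387]
0.4 [-0.1491  0.      0.0484]
0.3 [-0.1544  0.      0.0587]
0.2 [-0.1587  0.      0.0695]
0.1 [-0.1619  0.      0.0806]
0.0 [-0.164  0.     0.092]
```

{"api": "send_rows", "payload": {"steps": [[0,0,-0.01,0,-1],[0,0,-0.05,0,-1],[0,0,-0.1,0,-1],[0,0,-0.15,0,-1],[0,0,-0.2,0,-1],[0,0,-0.214,0,-1],[0,0,-0.214,0,-1],[0,0,-0.214,0,-1]]}}

```text
time: 4.9
eef_pos: [0.5372, 0.3179, 0.3055]
tcp_rot: [0.9, 0.436, -0.002, -0.0]
contact_force: [-0.2, -0.4, -0.3]
opening: 0.002
finger_force: 0.0
```

Run:
```python
from h import *
T=np.load('T.npy')[:3]
shift(*W([[-.01,-.051,.31],[.135,0,.31],[.135,0,.198]],T))
snap('top','t2.png');a=snap('scene','s2.png')
cv2.imwrite('pics/c2.png',cv2.cvtColor(cv2.resize(a[80:300,260:480],(600,600),interpolation=2),cv2.COLOR_RGB2BGR))
```

```text
t 4.9 pos [0.5372 0.3179 0.3055] yaw 0.9028 F [-0.2 -0.4 -0.3] op 0.001782083940714505 z [-0.005 -0.002 -1.   ]
[0.5384 0.3206 0.31  ] -> [ 0.0028 -0.0007 -0.0046]
[0.5881 0.466  0.31  ] -> [ 0.1477 -0.0518 -0.005 ]
[0.5881 0.466  0.198 ] -> [ 0.1482 -0.0515  0.107 ]
turn deg to .903: -0.02
```

View pics/c2.png

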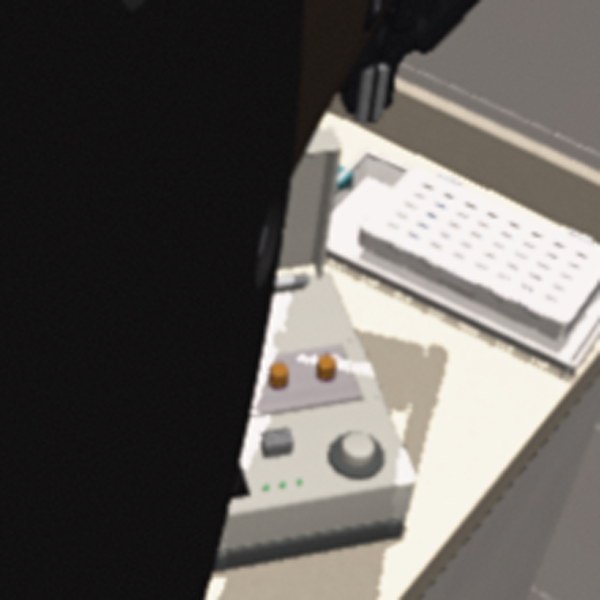

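The proud vial at (327,368) in the crop is now as low as its neighbour at (279,376), and the lid is still up. I go behind the lid.

{"api": "send_rows", "payload": {"steps": [[0.04,-0.014,0,0,-1],[0.08,-0.028,0,0,-1],[0.12,-0.042,0,0,-1],[0.145,-0.052,0,0,-1],[0.147,-0.052,0,0,-1],[0.147,-0.052,0.03,0,-1],[0.147,-0.052,0.07,0,-1],[0.147,-0.052,0.1,0,-1],[0.147,-0.052,0.11,0,-1],[0.147,-0.052,0.11,0,-1],[0.147,-0.052,0.11,0,-1]]}}

```text
time: 6.1
eef_pos: [0.5892, 0.4658, 0.1996]
tcp_rot: [0.9, 0.436, 0.001, -0.0]
contact_force: [0.2, 0.6, 0.4]
opening: 0.005
finger_force: 0.0
```

Run:
```python
from h import *
T=np.load('T.npy')[:3]
shift(*W([[.135,0,.198]],T))
```

```text
t 6.1 pos [0.5892 0.4658 0.1996] yaw 0.9024 F [0.2 0.6 0.4] op 0.004657103969345077 z [ 0.001  0.001 -1.   ]
[0.5881 0.466  0.198 ] -> [-0.0005 -0.001   0.0016]
turn deg to .903: -0.05
```

{"api": "send_rows", "payload": {"steps": [[-0.015,0,0,0,-1],[-0.03,0,0,0,-1],[-0.042,0,-0.005,0,-1],[-0.054,0,-0.006,0,-1],[-0.065,0,-0.006,0,-1],[-0.077,0,-0.004,0,-1],[-0.088,0,-0.001,0,-1],[-0.099,0,0.004,0,-1],[-0.099,0,0.004,0,-1]]}}

```text
time: 7.0
eef_pos: [0.527, 0.3875, 0.1954]
tcp_rot: [0.9, 0.436, 0.0, 0.0]
contact_force: [-0.2, -0.0, 0.8]
opening: -0.002
finger_force: 0.0
```

Run:
```python
from h import *
shift()
a=snap('scene','s3.png');b=snap('top','t3.png')
A=cv2.resize(a[80:280,260:460],(400,400),interpolation=2);B=cv2.resize(b[80:280,210:410],(400,400),interpolation=2)
cv2.imwrite('pics/c3.png',cv2.cvtColor(np.hstack([A,B]),cv2.COLOR_RGB2BGR))
```

```text
t 7.0 pos [0.527  0.3875 0.1954] yaw 0.9024 F [-0.2 -0.   0.8] op -0.0023856076618452024 z [ 0.001  0.    -1.   ]
turn deg to .903: -0.05
```

View pics/c3.png

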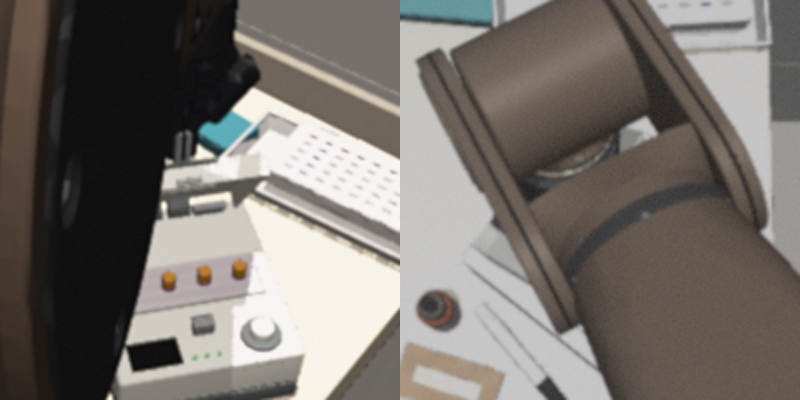

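The fingertips at (185,145) are on the back of the lid and it tilts forward. All three caps are level. I continue the arc.

{"api": "send_rows", "payload": {"steps": [[-0.01,0,0.006,0,-1],[-0.019,0,0.012,0,-1],[-0.028,0,0.02,0,-1],[-0.037,0,0.028,0,-1],[-0.044,0,0.037,0,-1],[-0.05,0,0.047,0,-1],[-0.056,0,0.057,0,-1],[-0.06,0,0.068,0,-1],[-0.063,0,0.079,0,-1],[-0.063,0,0.081,0,-1],[-0.063,0,0.081,0,-1]]}}

```text
time: 8.2
eef_pos: [0.4878, 0.3382, 0.1122]
tcp_rot: [0.9, 0.436, -0.001, 0.0]
contact_force: [0.2, -0.8, 0.9]
opening: 0.003
finger_force: 0.3
```

Run:
```python
from h import *
T=np.load('T.npy')[:3]
shift(*W([[-.03,0,.106]],T))
```

```text
t 8.2 pos [0.4878 0.3382 0.1122] yaw 0.9028 F [ 0.2 -0.8  0.9] op 0.0032680766290600753 z [-0.002 -0.001 -1.   ]
[0.486  0.3364 0.106 ] -> [-0.0025 -0.0003  0.0063]
turn deg to .903: -0.02
```

{"api": "send_rows", "payload": {"steps": [[-0.006,0,0.002,0,-1],[-0.01,0,0.004,0,-1],[-0.01,0,0.006,0,-1],[-0.01,0,0.007,0,-1],[-0.01,0,0.007,0,-1]]}}

```text
time: 8.7
eef_pos: [0.4818, 0.3303, 0.1061]
tcp_rot: [0.9, 0.436, -0.001, 0.0]
contact_force: [-0.8, -1.7, 2.5]
opening: 0.001
finger_force: 1.4
```

{"api": "send_rows", "payload": {"steps": [[0,0,0.001,0,-1],[0,0,0.002,0,-1],[0,0,0.002,0,-1],[0,0,0.002,0,-1]]}}

```text
time: 9.1
eef_pos: [0.4818, 0.3303, 0.1059]
tcp_rot: [0.9, 0.436, -0.001, 0.001]
contact_force: [-3.6, -2.8, 11.8]
opening: -0.0
finger_force: 5.3
```

{"api": "send_rows", "payload": {"steps": [[0,0,0.001,0,-1],[0,0,0.001,0,-1],[0,0,-0.01,0,-1],[0,0,-0.04,0,-1],[0,0,-0.08,0,-1],[0,0,-0.1,0,-1],[-0.03,0.025,-0.1,0,-1],[-0.055,0.05,-0.1,0,-1],[-0.055,0.05,-0.1,0,-1]]}}

```text
time: 10.0
eef_pos: [0.4872, 0.254, 0.2039]
tcp_rot: [0.901, 0.435, -0.001, 0.0]
contact_force: [0.2, -0.0, 0.1]
opening: -0.002
finger_force: 0.0
```

Run:
```python
from h import *
T=np.load('T.npy')
shift(*W([[T[3],-.05,.095],[T[3],-.05,.087]],T[:3]))
a=snap('scene','s4.png');b=snap('top','t4.png')
A=cv2.resize(a[120:300,280:460],(400,400),interpolation=2);B=cv2.resize(b[80:280,210:410],(400,400),interpolation=2)
cv2.imwrite('pics/c4.png',cv2.cvtColor(np.hstack([A,B]),cv2.COLOR_RGB2BGR))
```

```text
t 10.0 pos [0.4872 0.254  0.2039] yaw 0.8995 F [ 0.2 -0.   0.1] op -0.001892061435506179 z [-0.001 -0.001 -1.   ]
[0.4911 0.2622 0.095 ] -> [ 0.009  -0.002   0.1088]
[0.4911 0.2622 0.087 ] -> [ 0.009  -0.002   0.1168]
turn deg to .903: -0.21
```

View pics/c4.png

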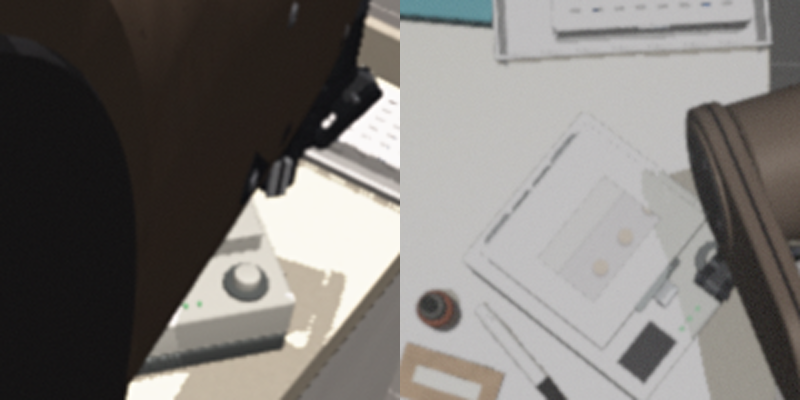

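The lid is shut and stays down after release, and the bystanders have not moved. The button is at about (245,280) in the left crop. Now I press it.

{"api": "send_rows", "payload": {"steps": [[0.007,-0.002,0.03,0,-1],[0.007,-0.002,0.07,0,-1],[0.007,-0.002,0.09,0,-1],[0.007,-0.002,0.1,0,-1],[0.007,-0.002,0.106,0,-1],[0.007,-0.002,0.11,0,-1],[0.007,-0.002,0.113,0,-1],[0.007,-0.002,0.115,0,-1],[0.007,-0.002,0.117,0,-1],[0.007,-0.002,0.117,0,-1]]}}

```text
time: 11.1
eef_pos: [0.4907, 0.2641, 0.0909]
tcp_rot: [0.9, 0.436, 0.0, -0.0]
contact_force: [-7.3, -1.0, 14.5]
opening: 0.003
finger_force: 7.3
```

Run:
```python
from h import *
T=np.load('T.npy')
a=snap('scene','s5.png');b=snap('top','t5.png')
shift(); s=ctrl.get_state();print(s['wrist_torque'],s['joint_efforts'],s['qpos'])
p=np.array(s['eef_pos'])-[*T[:2],0];c,q=np.cos(T[2]),np.sin(T[2]);print('inc',c*p[0]+q*p[1],-q*p[0]+c*p[1])
A=cv2.resize(a[160:280,320:440],(400,400),interpolation=2);B=cv2.resize(b[120:240,310:430],(400,400),interpolation=2)
cv2.imwrite('pics/c5.png',cv2.cvtColor(np.hstack([A,B]),cv2.COLOR_RGB2BGR))
```

```text
t 11.2 pos [0.4907 0.2641 0.0909] yaw 0.9027 F [-7.  -0.8 14.6] op -0.00014486631834933694 z [ 0.001  0.001 -1.   ]
turn deg to .903: -0.03
[-0.10278886  1.3395074  -0.02805904] [-1.61570851e+00 -2.62174219e+01 -2.26967973e+01 -3.26742679e-01
 -1.83660842e+00  1.79318999e-03] [3.11424033e-01 2.00789592e-01 1.97418875e+00 8.73407763e-04
 9.65789380e-01 9.78986783e-01]
inc -0.08387264514034222 -0.04846801254826694
```

View pics/c5.png

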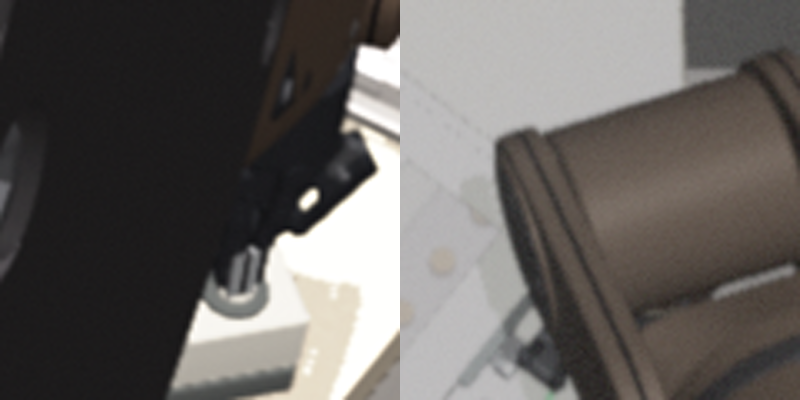

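The tip stopped at about 0.083 with 14.6 N, only 2 mm into the button's travel and with a side load. I lift off and press again in small steps to see the force profile.

{"api": "send_rows", "payload": {"steps": [[0,0,-0.01,0,-1],[0,0,-0.012,0,-1],[0,0,-0.012,0,-1],[0,0,-0.012,0,-1]]}}

```text
time: 11.6
eef_pos: [0.49, 0.2632, 0.0989]
tcp_rot: [0.9, 0.436, -0.0, 0.0]
contact_force: [-0.8, 0.1, 0.7]
opening: 0.001
finger_force: 0.0
```

Run:
```python
from h import *
T=np.load('T.npy')
shift(*W([[-.088,-.05,.093]],T[:3]))
```

```text
t 11.6 pos [0.49   0.2632 0.0989] yaw 0.9025 F [-0.8  0.1  0.7] op 0.0014151036313088206 z [-0. -0. -1.]
[0.4893 0.2599 0.093 ] -> [-0.003   0.0015  0.0059]
turn deg to .903: -0.04
```

{"api": "send_rows", "payload": {"steps": [[-0.003,0.002,0,0,-1],[-0.003,0.002,0.003,0,-1],[-0.003,0.002,0.006,0,-1],[-0.003,0.002,0.007,0,-1],[-0.003,0.002,0.007,0,-1],[-0.003,0.002,0.007,0,-1]]}}

```text
time: 12.2
eef_pos: [0.4898, 0.2596, 0.0925]
tcp_rot: [0.9, 0.436, -0.0, 0.0]
contact_force: [-1.8, -2.4, 5.2]
opening: 0.007
finger_force: 2.0
```

{"api": "send_rows", "payload": {"steps": [[0,0,0.002,0,-1],[0,0,0.002,0,-1],[0,0,0.002,0,-1]]}}

```text
time: 12.5
eef_pos: [0.49, 0.2598, 0.091]
tcp_rot: [0.9, 0.436, 0.0, 0.0]
contact_force: [-2.5, -3.0, 7.4]
opening: -0.001
finger_force: 3.4
```

The contact feels springy, so I keep pressing.

{"api": "send_rows", "payload": {"steps": [[0,0,0.002,0,-1],[0,0,0.003,0,-1],[0,0,0.003,0,-1]]}}

```text
time: 12.8
eef_pos: [0.4901, 0.2598, 0.0908]
tcp_rot: [0.9, 0.437, -0.001, 0.0]
contact_force: [-8.0, -6.5, 19.7]
opening: -0.003
finger_force: 10.1
```

It stops hard at TCP z 0.0908. I back off in stages to find where the contact begins.

{"api": "send_rows", "payload": {"steps": [[0,0,-0.007,0,-1],[0,0,-0.007,0,-1],[0,0,-0.007,0,-1]]}}

```text
time: 13.1
eef_pos: [0.4906, 0.2604, 0.0945]
tcp_rot: [0.9, 0.436, 0.002, -0.0]
contact_force: [1.6, 0.8, 3.5]
opening: -0.001
finger_force: 1.4
```

{"api": "send_rows", "payload": {"steps": [[0,0,-0.002,0,-1],[0,0,-0.002,0,-1],[0,0,-0.002,0,-1]]}}

```text
time: 13.4
eef_pos: [0.4898, 0.2601, 0.0961]
tcp_rot: [0.9, 0.436, 0.0, -0.0]
contact_force: [0.8, 1.2, 1.7]
opening: 0.005
finger_force: 0.9
```

{"api": "send_rows", "payload": {"steps": [[0,0,-0.002,0,-1],[0,0,-0.002,0,-1],[0,0,-0.002,0,-1]]}}

```text
time: 13.7
eef_pos: [0.4889, 0.2596, 0.0976]
tcp_rot: [0.9, 0.436, -0.001, -0.0]
contact_force: [0.1, -0.0, -0.5]
opening: 0.003
finger_force: 0.0
```

The force runs springily from about 0.097 to a stop at 0.0908. That is about 6 mm at roughly 1 N/mm, so it is the full button stroke, followed by a release. I retract clear to check everything in one picture.

{"api": "send_rows", "payload": {"steps": [[0,0,-0.04,0,-1],[0,0,-0.08,0,-1],[0,0,-0.13,0,-1],[0,0,-0.18,0,-1],[0,0.02,-0.2,0,-1],[-0.03,0.06,-0.2,0,-1],[-0.07,0.09,-0.2,0,-1],[-0.11,0.11,-0.2,0,-1],[-0.15,0.13,-0.2,0,-1],[-0.19,0.15,-0.2,0,-1],[-0.22,0.17,-0.2,0,-1],[-0.25,0.19,-0.2,0,-1]]}}

```text
time: 14.9
eef_pos: [0.4831, -0.0555, 0.2978]
tcp_rot: [0.9, 0.436, -0.0, -0.0]
contact_force: [-0.2, 0.8, -0.0]
opening: -0.002
finger_force: 0.0
```

{"api": "send_rows", "payload": {"steps": [[-0.03,0.02,0,0,-1],[-0.07,0.04,0,0,-1],[-0.11,0.06,0,0,-1],[-0.15,0.08,0,0,-1],[-0.19,0.1,0,0,-1],[-0.23,0.1,0,0,-1],[-0.26,0.1,0,0,-1],[-0.3,0.1,0,0,-1],[-0.3,0.1,0,0,-1]]}}

```text
time: 15.8
eef_pos: [0.3741, -0.3541, 0.2975]
tcp_rot: [0.901, 0.434, -0.001, -0.001]
contact_force: [-0.2, 0.4, 0.2]
opening: -0.004
finger_force: 0.0
```

Run:
```python
from h import *
T=np.load('T.npy')
shift()
a=snap('scene','s6.png');b=snap('top','t6.png')
g=lambda im,y,x,n:cv2.resize(im[y:y+n,x:x+n],(400,400),interpolation=2)
o=cv2.cvtColor(cv2.imread('pics/scene0.png'),4)
cv2.imwrite('pics/c6.png',cv2.cvtColor(np.hstack([g(a,160,290,135),g(b,110,220,190)]),cv2.COLOR_RGB2BGR))
for z in(0,.075,.085): print(z,proj('scene',W([[T[3],-.05,z]],T[:3])).round(1))
# button region difference before/after
A=a[228:268,370:415].astype(int);O=o[228:268,370:415].astype(int)
print('btn diff',np.abs(A-O).mean(),'best shift',cv2.phaseCorrelate(A.mean(2),O.mean(2)))
for p in([-.055,-.071,.098],[-.055,.071,.098]): print(proj('scene',W([p],T[:3])).round(1),proj('top',W([p],T[:3])).round(1))
```

```text
t 15.8 pos [ 0.3741 -0.3541  0.2975] yaw 0.8975 F [-0.2  0.4  0.2] op -0.004112742832093845 z [-0.002  0.    -1.   ]
turn deg to .903: -0.33
0 [[386.4 271.5]]
0.075 [[390.8 247.3]]
0.085 [[391.4 243.8]]
btn diff 70.9674074074074 best shift ((-19.121938611430025, 8.66026096498954), 0.11295000909548703)
[[398.2 224.4]] [[363.7 188.6]]
[[320.7 237.8]] [[311.5 255.1]]
```

View pics/c6.png

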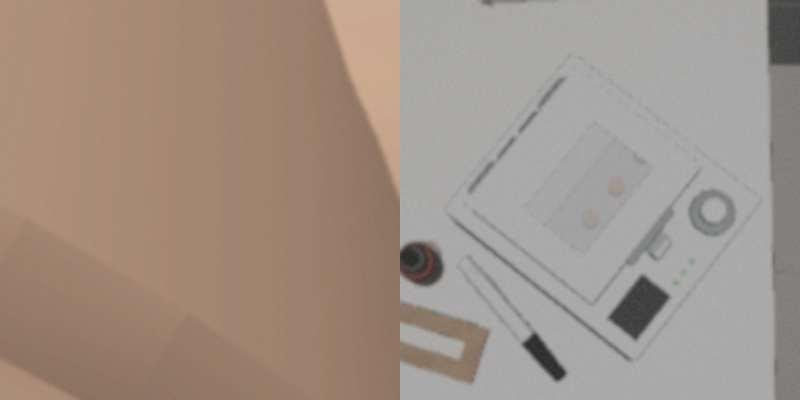

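The lid is shut, with its corners at (700,170) and (592,305) where predicted. The button at (714,210) is up and nothing else has moved. One numeric check of the vial height from the saved picture, then I hand in.

Run:
```python
from h import *
T=np.load('T.npy')[:3]
for f in('s2','s3'):
    im=cv2.imread(f'pics/{f}.png');m=cv2.inRange(cv2.cvtColor(im,4-0+36),(5,110,70),(30,255,255));k=np.zeros_like(m);k[195:235,320:400]=m[195:235,320:400]
    N,_,st,ce=cv2.connectedComponentsWithStats(k);print(f,[(ce[i].round(1).tolist(),int(st[i,4])) for i in range(1,N) if st[i,4]>8])
print(proj('scene',W([[-.01,.017,.0865],[-.01,-.017,.0865],[-.01,-.051,.0865],[-.01,-.051,.0905]],T)).round(1).tolist())
```

```text
s2 [([379.3, 214.1], 43), ([361.6, 217.1], 48)]
s3 [([379.3, 214.1], 43), ([361.6, 217.1], 50), ([343.8, 219.9], 48)]
[[344.2, 218.2], [362.0, 215.2], [379.7, 212.3], [379.9, 210.8]]
```

The three caps give the same residual (+1.8 px each), so the vial is level with its neighbours.

```bash
python3 -c "
from plant import ctrl
print(ctrl.sign_off())"
```

```text
the job is handed in; nothing more can be done
None
```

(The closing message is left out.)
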